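Clear the decorating bench into the paddle-latched ware box

ROBOT

A 6-joint arm with a two-finger parallel gripper is mounted at the origin on the work surface. World frame = base frame: x ahead of the robot, y to its left, z up, the work surface at z = 0. Lengths are in m, angles in rad, forces in N, time in s.
With the tool pointing down it reaches from about 0.325 to 0.9 m from the base axis. Payload 3.5 kg.
Tool frame: the origin (TCP) lies at the very end of the fingers, on their centre line; the grasp point (between the pads) lies 19 mm behind it; z points along the fingers, y is the line along which they close (so a half turn about z gives the same grasp; the last joint's range is limited). The gripper opens to 85 mm and grips with 20 to 120 N. Pads are 22 mm wide; open, the fingers measure 114 mm over their backs; the gripper's body (76 mm by 85 mm) begins 54 mm behind the grasp point. The pads swing forward as they close: fully open they stand 13 mm farther back than shut.
Start: joints at [1.124, 0.276, -0.026, 1.268, 0, 1.467], TCP at [0.211, 0.588, 0.231] pointing down, gripper open.
Joint ranges: [-3.12, 3.12], [-0.85, 1.88], [-1.08, 1.24], [-1.95, 2.15], [-1.57, 1.53], [-3.14, 3.14]. Speed limits (rad/s): [2.57, 2.57, 3.14, 3.14, 3.14, 3.14].

INTERFACE

Orientations are given as a rotation vector (axis times angle).
In Python, from workcell import arm, imaging, order gives the robot as it stands.
- The arm moves only by the tool move_arm, never from a script. Its argument "commands" is text: rows parted by semicolons, each of 7 numbers parted by spaces: the turn, a rotation vector about the tool's x, y, z each as a share of 360 degrees, from -1 to 1, then the shift along the tool's x, y, z each as a share of 1 m, from -1 to 1, then the opening, from -1 (shut) to 1 (fully open). A call has 1 to 8 rows; each row is the pose to reach, as a shift and turn from the pose commanded when the call began, along the tool's axes at that moment, turning the shorter way round; what a row does not reach only later rows make up. A row lasts 1/10 s, in which the tool goes at most 50 mm and 8.59 degrees, less where a joint would pass 70% of its speed; a pose out of reach is approached as far as the arm can. A call with a number of a shift or a turn outside -1 to 1 is refused whole. A call with a gripper value outside its range is refused whole. The fingers move at their own pace and stop on an object; the grip force is fixed at half the most. Time passes only in rows, so rows that repeat a pose let the fingers close. It gives the time, the measured TCP pose, the force, the opening and the grip force at its end, in the units of the state.
- arm.state(): the state, without advancing time (a new reading comes with each control period).
- imaging.read_camera(name): name is "side" or "top" or "wrist"; returns a dict with "color" (480x640x3 uint8, red, green, blue), "depth" (480x640 float32, m along the optical axis (not along the pixel's ray), 0 where there is no reading), "fov_y" (degrees; the focal length in pixels is half the picture's height over the tangent of half this angle, whatever the lens; pixels are square), "cx", "cy" (the principal point, pixels), "R" (3x3) and "t" (3): a world point X has camera coordinates R X + t; the wrist camera has in their place "hand_eye" (4x4, takes a point from camera to tool coordinates, whose origin is the TCP and whose axes are the flange's). Camera axes: x right, y down, z forward; pixel columns grow to the right and rows downward; lengths in m; the calibration is good to about 2 mm. A picture is of the moment at which its call begins: read the wrist's pose just before it.
- order.sign_off(): hands the job in; it is judged then, once.
The state is a dict: "clock": time; "joint_positions": joint angles; "qd": joint speeds; "joint_efforts": joint torques, N m; "eef_pos": TCP position; "tcp_rot": TCP orientation; "contact_force": force on the tool from outside, world axes, zero at the start; "ft_torque": the same for the moment, N m; "width": opening from 0.0 (shut) to 1.0 (fully open); "finger_force": force on a finger pad.
Only numpy, scipy, OpenCV 4.12 (cv2) and the standard library are available. Lean on these libraries where they do the work, as an engineer would, in place of code of your own. Each camera call takes 0.05 s, during which the arm holds its last target. There are 200 camera calls.

TASK

Clear the decorating bench: lift the paddle handle of the ware box until its hidden pawl lets go, swing the lid right open, stand every whole cup upright on the floor of the box, and drop every broken cup into the slatted reject crate. When all the whole cups are in, shut the lid fully so that the pawl catches again. Leave the brush pot, the jar and the bowl where they are.

Things in the scene. Friction and masses are not known exactly. Their poses are not given: they have to be found in the camera images.
- box_floor (a point): Ware box: grey metal box fixed to the bench on its left or right, outside 170 (its x) x 280 (its y) x 90 mm tall, walls and floor 8 mm, inside 154 x 264 x 82 deep, under a flat 8 mm aluminium lid. This point: centre of the inner floor, 8 mm above the bench. x points from the front (robot side, with paddle) to the back (hinge side), z up; gives the box's yaw (within 0.15 rad).
- lid_hinge (a point): Middle of the lid's hinge line, on the top of the box's back wall: 85 mm behind the box's centre, 90 mm above the bench. The hinge line runs along the box's y. Fixed to the box (same axes as box_floor).
- lid (a joint): Lid angle, rad: 0 shut, grows as the front edge swings up and back; stop at 1.95, leaning back past upright. Stiff hinge (0.6 N m): stays where it is left. Shut, its top is 98 mm above the bench. Within 0.13 rad of shut the sprung bevelled pawl meets its strike rod: press the lid down near its front edge (about 5 to 10 N) until it snaps under, at 0.
- paddle (a joint): Paddle handle angle relative to the lid, rad: 0 at rest, 0.5 at its stop, grows as the bar is lifted. A light spring returns it (about 2 N at the bar). Above about 0.35 the hidden pawl is clear of its strike rod and the lid is free; at 0 with the lid shut the pawl holds the lid.
- paddle_bar (a point): Middle of the paddle's grip bar: black, round, 12 mm diameter, 100 mm long, along the box's y, between two steel arms, in front of the lid. Lid shut: 124 mm above the bench, 75 mm in front of the box's front wall, free to be pinched from above with the fingers before and behind it; turns in the grip. A dark cover below hides the pawl (top 84 mm up, reaching 50 mm out from the box).
- paddle_axis (a point): Middle of the axis about which the paddle turns: along the box's y, carried by the lid just in front of its front edge. Lid shut: 185 mm in front of the lid hinge and 5.5 mm above it. With the paddle at rest and the lid shut, the bar is 60 mm in front of and 28 mm above this axis.
- crate_floor (a point): Reject crate: slatted open wooden crate fixed to the bench, 190 x 190 x 90 mm tall outside, walls 7 mm with 14 mm square posts in the corners; this point is the centre of its inner floor, 7 mm above the bench, z up, x and y along its sides. It stands on the side of the bench opposite the ware box.
- cup1_mid (a point): Whole cup: pale pink barrel-shaped bisque cup, no handle, 57 mm diameter, 66 mm tall, open at the top, 4 mm walls, about 130 g, with a thin brown ring low down and a brown brush mark. This point is its centre, 33 mm above its foot; z is its upward axis. Two to four of the four are present, standing upright on the bench.
- cup2_mid (a point): Whole cup: pale pink barrel-shaped bisque cup, no handle, 57 mm diameter, 66 mm tall, open at the top, 4 mm walls, about 130 g, with a thin brown ring low down and a brown brush mark. This point is its centre, 33 mm above its foot; z is its upward axis. Two to four of the four are present, standing upright on the bench.
- cup3_mid (a point): Whole cup: pale pink barrel-shaped bisque cup, no handle, 57 mm diameter, 66 mm tall, open at the top, 4 mm walls, about 130 g, with a thin brown ring low down and a brown brush mark. This point is its centre, 33 mm above its foot; z is its upward axis. Two to four of the four are present, standing upright on the bench.
- cup4_mid (a point): Whole cup: pale pink barrel-shaped bisque cup, no handle, 57 mm diameter, 66 mm tall, open at the top, 4 mm walls, about 130 g, with a thin brown ring low down and a brown brush mark. This point is its centre, 33 mm above its foot; z is its upward axis. Two to four of the four are present, standing upright on the bench.
- broken1_mid (a point): Broken cup: the bottom part of such a cup with a jagged rim, 57 mm diameter, 30 to 42 mm tall, same pink clay and brown marks, about 80 g. This point is 18 mm above its foot, on its axis. One or two of the two are present, among the whole cups on the bench.
- broken2_mid (a point): Broken cup: the bottom part of such a cup with a jagged rim, 57 mm diameter, 30 to 42 mm tall, same pink clay and brown marks, about 80 g. This point is 18 mm above its foot, on its axis. One or two of the two are present, among the whole cups on the bench.
- brush_pot: Bystander: blue ceramic pot with brushes, 76 mm diameter, 85 mm tall (165 mm with brushes); origin at the centre of its foot.
- slip_jar: Bystander: closed amber jar with a white cap, 70 mm diameter, 90 mm tall; origin at the centre of its foot.
- water_bowl: Bystander: white bowl, 100 mm diameter, 45 mm tall; origin at the centre of its foot.

How it is judged:
On the way, in this order (a step that is already met when the one before it is completed fails the run):
1. the paddle is lifted, so that the pawl is withdrawn (value of joint paddle above 0.35 rad), for 0.1 s.
2. the lid is swung open to upright or beyond (value of joint lid above 1.45 rad), for 0.2 s.
3. every whole cup stands upright in the ware box (x of cup1_mid in the frame of box_floor between -0.077 and 0.077 m and y of cup1_mid in the frame of box_floor between -0.132 and 0.132 m and z of cup1_mid in the frame of box_floor between 0.02 and 0.045 m and angle between each of cup1_mid, cup2_mid, cup3_mid, cup4_mid's own z axis and vertical below 0.2 rad and x of cup2_mid in the frame of box_floor between -0.077 and 0.077 m and y of cup2_mid in the frame of box_floor between -0.132 and 0.132 m and z of cup2_mid in the frame of box_floor between 0.02 and 0.045 m and x of cup3_mid in the frame of box_floor between -0.077 and 0.077 m and y of cup3_mid in the frame of box_floor between -0.132 and 0.132 m and z of cup3_mid in the frame of box_floor between 0.02 and 0.045 m and x of cup4_mid in the frame of box_floor between -0.077 and 0.077 m and y of cup4_mid in the frame of box_floor between -0.132 and 0.132 m and z of cup4_mid in the frame of box_floor between 0.02 and 0.045 m), for 0.2 s.
At the end, for the whole second after the job is handed in: The lid is shut (within 0.025 rad) with the paddle back at rest (within 0.1 rad), so the pawl has caught; every whole cup stands on the box's floor, upright within 0.2 rad; every broken cup lies in the reject crate, below its rim (all of step 3 and value of joint lid below 0.025 rad and value of joint paddle below 0.1 rad and x of broken1_mid in the frame of crate_floor between -0.088 and 0.088 m and y of broken1_mid in the frame of crate_floor between -0.088 and 0.088 m and z of broken1_mid in the frame of crate_floor between 0 and 0.075 m and x of broken2_mid in the frame of crate_floor between -0.088 and 0.088 m and y of broken2_mid in the frame of crate_floor between -0.088 and 0.088 m and z of broken2_mid in the frame of crate_floor between 0 and 0.075 m); the robot touches nothing.
It fails at once if the brush pot is moved more than 3 cm (distance of brush_pot from where it was at the start of the episode above 0.03 m).
It fails at once if the slip jar is moved more than 3 cm (distance of slip_jar from where it was at the start of the episode above 0.03 m).
It fails at once if the water bowl is moved more than 3 cm (distance of water_bowl from where it was at the start of the episode above 0.03 m).
Of cup1, cup2, cup3, cup4 only 2 to 4 are there at a start; the rules pass over those that are not, and their reading is None.
Of broken1, broken2 only 1 to 2 are there at a start; the rules pass over those that are not, and their reading is None.
At some moment in a run one of cup1, cup2, cup3, cup4, broken1, broken2 may be knocked a few centimetres aside while the robot is not near it.
It also fails if it takes over 210 s, if anything falls off the work surface, if the arm or the gripper's body presses on something with over 40 N, if the wrist force passes 120 N, or if a joint passes its speed limit or range.

## Working session

There is one attempt and no reset: what is moved stays moved. The work goes in short steps, Python scripts to look and compute and a tool call to move; the robot and the scene stay as the last step left them, time stands still between calls to the robot, and variables do not carry over. Pictures are saved under pics/ and viewed, at most 14 in all, crops included, and the job is handed in when it is done.

Besides the shell and the picture viewer there is one more tool, called by a JSON object that holds its "name" and its "arguments". move_arm: Moves the arm, as the interface text tells. Shift numbers are shares of 1 m and turn numbers shares of 360 degrees, none past 1 either way. Its arguments: {"type":"object","properties":{"commands":{"type":"string"}},"required":["commands"]}

```bash
mkdir -p pics; ls; cat > h.py <<'E'
import numpy as np, cv2
from scipy.spatial.transform import Rotation as Ro
from workcell import arm, imaging, order
def cam(n):
    s=arm.state(); d=imaging.read_camera(n)
    d['f']=240/np.tan(np.radians(d['fov_y'])/2)
    if 'hand_eye' in d:
        T=np.eye(4); T[:3,:3]=Ro.from_rotvec(s['tcp_rot']).as_matrix(); T[:3,3]=s['eef_pos']
        M=T@np.array(d['hand_eye'])
    else:
        R=np.array(d['R']);t=np.array(d['t']); M=np.eye(4); M[:3,:3]=R.T; M[:3,3]=-R.T@t
    d['M']=M; return d
def cloud(d):
    v,u=np.mgrid[:480,:640]; z=d['depth']
    P=np.stack([(u-d['cx'])/d['f']*z,(v-d['cy'])/d['f']*z,z],-1)
    return P@d['M'][:3,:3].T+d['M'][:3,3]
def save(d,n): cv2.imwrite('pics/'+n,d['color'][:,:,::-1])
E
python3 - <<'E'
from h import *
s=arm.state(); print({k:np.round(v,3) for k,v in s.items()})
for n in ['top','side']:
    d=cam(n); save(d,n+'0.png'); P=cloud(d); np.savez(n+'0.npz',P=P,c=d['color'],M=d['M'],f=d['f'],cx=d['cx'],cy=d['cy'],z=d['depth'])
    print(n,np.round(d['M'],3),d['f'],(d['depth']==0).mean())
E
```

```text
pics
{'clock': np.float64(0.0), 'joint_positions': array([ 1.124,  0.277, -0.028,  1.268,  0.   ,  1.467]), 'qd': array([ 0.   ,  0.   , -0.   , -0.   ,  0.   , -0.001]), 'joint_efforts': array([ 1.0000e-03, -4.4551e+01,  2.9521e+01,  1.6000e-02, -0.0000e+00,
       -0.0000e+00]), 'eef_pos': array([0.21 , 0.588, 0.23 ]), 'tcp_rot': array([-5.370e-01, -3.095e+00,  3.000e-03]), 'contact_force': array([0.299, 0.321, 0.082]), 'ft_torque': array([-0.048,  0.014,  0.006]), 'finger_force': np.float64(0.0), 'width': np.float64(0.997)}
top [[-0.015 -0.999  0.053  0.511]
 [-0.999  0.013 -0.031  0.009]
 [ 0.03  -0.053 -0.998  1.138]
 [ 0.     0.     0.     1.   ]] 455.42638643380934 0.003759765625
side [[-0.888 -0.318  0.331  0.28 ]
 [-0.459  0.624 -0.632  0.574]
 [-0.005 -0.714 -0.7    0.764]
 [ 0.     0.     0.     1.   ]] 506.93713806477643 0.003974609375
```

View pics/top0.png

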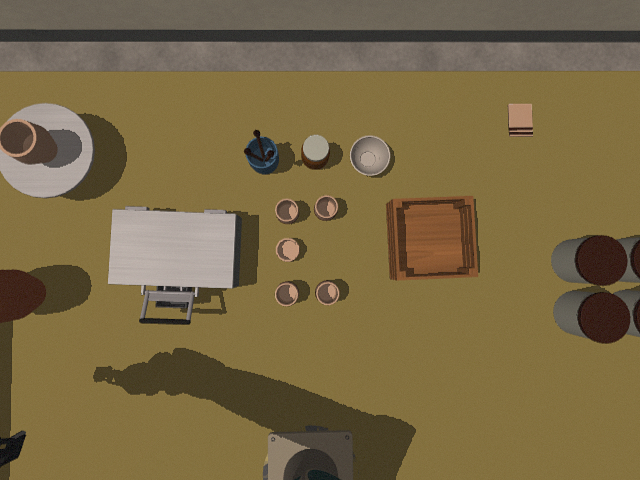

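View pics/side0.png

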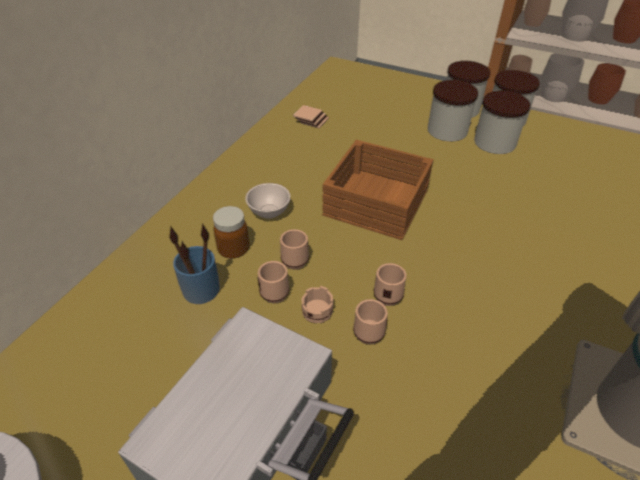

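The top view shows the box on the left, with its lid around (175,248) and the paddle bar at (165,321). The crate is at (432,238). The whole cups are at (287,210), (326,208), (286,293) and (328,292), and the broken cup is at (288,250). The pot, jar and bowl stand behind them, around (262,155), (316,152) and (370,156). The side view confirms one low, jagged cup among four whole ones.

```bash
cat >> h.py <<'E'
def blobs(P,lo,hi,xr,yr,area=40):
    m=((P[...,2]>lo)&(P[...,2]<hi)&(P[...,0]>xr[0])&(P[...,0]<xr[1])&(P[...,1]>yr[0])&(P[...,1]<yr[1])).astype(np.uint8)
    n,l,st,c=cv2.connectedComponentsWithStats(m)
    return [(P[l==i],st[i],c[i]) for i in range(1,n) if st[i,4]>=area]
def rect(Q):
    r=cv2.minAreaRect((Q[:,:2]*1000).astype(np.float32)); return np.round(r[0],1),np.round(r[1],1),round(r[2],2)
E
python3 - <<'E'
from h import *
D=np.load('top0.npz');P=D['P']
print('bench z',np.median(P[300:340,400:450,2]), np.median(P[180:190,200:240,2]))
for Q,st,c in blobs(P,0.022,0.25,(0.25,0.8),(-0.4,0.55)):
    zt=np.percentile(Q[:,2],97)
    (x,y),r=cv2.minEnclosingCircle((Q[Q[:,2]>zt-0.012][:,:2]*1000).astype(np.float32))
    print(c.round(),st[4],'z',zt.round(4),'circ',round(x,1),round(y,1),round(r,1),'rect',rect(Q[Q[:,2]>zt-0.015]))
Q=[b for b in blobs(P,0.088,0.112,(0.4,0.75),(0.1,0.5),500)]
for q,st,c in Q: print('lid',rect(q),np.median(q[:,2]),len(q))
for q,st,c in blobs(P,0.114,0.14,(0.3,0.6),(0.1,0.5),20): print('bar',rect(q),np.percentile(q[:,2],95),len(q),c)
D=np.load('side0.npz');P=D['P']
print('side')
for Q,st,c in blobs(P,0.022,0.25,(0.25,0.8),(-0.4,0.55)):
    zt=np.percentile(Q[:,2],97)
    (x,y),r=cv2.minEnclosingCircle((Q[Q[:,2]>zt-0.012][:,:2]*1000).astype(np.float32))
    print(c.round(),st[4],'z',zt.round(4),'circ',round(x,1),round(y,1),round(r,1))
E
```

```text
bench z -0.00043218043689574603 -0.0007100713505026057
[259. 143.] 96 z 0.1535 circ 798.7 109.9 4.3 rect (array([797.1, 110.4]), array([ 4.4, 13.1]), 7.11)
[315. 153.] 700 z 0.0926 circ 780.6 -22.2 30.4 rect (array([775.2, -22.3]), array([49.4, 58.6]), 0.2)
[ 78. 162.] 1163 z 0.0946 circ 740.3 519.2 65.9 rect (array([740.6, 519.2]), array([ 61.7, 118.1]), 89.56)
[261. 158.] 437 z 0.1472 circ 760.3 131.1 7.4 rect (array([759.4, 130.5]), array([10.7, 14.8]), 33.62)
[372. 160.] 369 z 0.0468 circ 771.5 -155.2 49.4 rect (array([ 761.1, -155.2]), array([96.2, 76.5]), 89.83)
[269. 155.] 59 z 0.1574 circ 754.8 79.4 5.4 rect (array([755.2,  79.4]), array([8.9, 9.8]), 88.48)
[326. 207.] 209 z 0.0685 circ 644.8 -45.8 27.6 rect (array([645. , -45.9]), array([52.4, 54.6]), 89.63)
[436. 236.] 2538 z 0.0924 circ 566.2 -296.0 133.3 rect (array([ 566.5, -297.3]), array([190.2, 192.5]), 1.83)
[287. 211.] 203 z 0.0681 circ 638.1 48.6 27.4 rect (array([637.6,  48.9]), array([53. , 52.1]), 0.11)
[173. 255.] 11216 z 0.1197 circ 408.2 313.7 58.6 rect (array([492.9, 337.7]), array([260.1, 129.7]), 19.83)
[2
[... 328 characters left out ...]
08.1]), array([282.1, 222.6]), 86.93) 0.09783479697872277 10081
bar (array([401.7, 313.8]), array([111.4,  37.6]), 87.71) 0.13097586788880378 390 [164.83846154 318.9       ]
side
[377. 185.] 5269 z 0.0908 circ 566.1 -296.2 134.0
[274. 200.] 526 z 0.0463 circ 770.2 -154.9 51.8
[231. 230.] 1256 z 0.0911 circ 780.7 -21.7 32.4
[197. 267.] 1940 z 0.149 circ 766.0 106.3 34.9
[294. 246.] 835 z 0.0662 circ 645.0 -45.3 29.0
[273. 279.] 927 z 0.0665 circ 639.0 48.4 29.8
[390. 281.] 936 z 0.0667 circ 441.3 -45.7 30.1
[318. 300.] 419 z 0.0411 circ 545.6 49.4 29.9
[371. 319.] 1033 z 0.0669 circ 439.7 52.5 28.8
[242. 410.] 25430 z 0.125 circ 405.0 314.0 56.8
[ 17. 460.] 1458 z 0.0937 circ 754.7 503.5 46.6
```

```bash
python3 - <<'E'
from h import *
D=np.load('top0.npz');P=D['P'];C=D['c'].astype(int)
m=((abs(P[...,2]-0.098)<0.006)&(P[...,1]>.1)&(P[...,1]<.5)&(P[...,0]>.4)&(P[...,0]<.75)&(C.min(-1)>90)).astype(np.uint8)
m=cv2.morphologyEx(m,cv2.MORPH_OPEN,np.ones((17,17)))
r=rect(P[m>0]); print('lid',r,m.sum())
a=np.radians(r[2]); a=a-np.pi/2 if a>.8 else a
for n in['top','side']:
    D=np.load(n+'0.npz');P=D['P'];C=D['c'].astype(int)
    q=P[(P[...,2]>0.112)&(P[...,2]<.14)&(C.max(-1)<60)&(P[...,0]<.45)&(P[...,0]>.33)&(P[...,1]>.2)&(P[...,1]<.45)]
    print(n,'bar',rect(q),np.percentile(q[:,2],[50,95]),len(q), q.mean(0))
R=np.array([[np.cos(a),-np.sin(a)],[np.sin(a),np.cos(a)]])
c=np.array(r[0]);print('yaw',a,'bar from lid',c+R@[-160,0],'hinge',c+R@[85,0])
E
```

```text
lid (array([548.5, 308.6]), array([277.6, 168.4]), 88.32) 7649
top bar (array([390.2, 314.4]), array([109.6,  10.7]), 86.33) [0.12840365 0.13141817] 235 [0.39057813 0.31390485 0.12818531]
side bar (array([389.4, 315.9]), array([104.6,  12.5]), 86.81) [0.12893921 0.13101983] 714 [0.38895719 0.31834603 0.12874575]
yaw -0.02932153143350491 bar from lid [388.56877525 313.29077281] hinge [633.46346315 306.10802694]
```

```bash
cat >> h.py <<'E'
YAW=-0.045
def down(yaw=YAW):
    y=np.array([np.cos(yaw),np.sin(yaw),0]); z=np.array([0,0,-1.]); return np.stack([np.cross(y,z),y,z],1)
def rel(targets,yaw=YAW,start=None):
    """print rows (turn share, tool shift) for world TCP targets, from measured pose or (pos,yaw) start"""
    s=arm.state()
    R=Ro.from_rotvec(s['tcp_rot']).as_matrix() if start is None else down(start[1])
    p=np.array(s['eef_pos'] if start is None else start[0])
    w=Ro.from_matrix(R.T@down(yaw)).as_rotvec()/2/np.pi
    for t in targets: print(np.round(w,4),np.round(R.T@(np.array(t)-p),4))
E
python3 - <<'E'
from h import *
rel([(0.3895,0.3145,0.22)])
E
```

```text
[-3.000e-04  2.000e-04  2.025e-01] [-0.2608 -0.1969  0.0106]
```

{"name": "move_arm", "arguments": {"commands": "0 0 0.2025 -0.261 -0.197 0.011 1;0 0 0.2025 -0.261 -0.197 0.011 1;0 0 0.2025 -0.261 -0.197 0.011 1;0 0 0.2025 -0.261 -0.197 0.011 1;0 0 0.2025 -0.261 -0.197 0.011 1;0 0 0.2025 -0.261 -0.197 0.011 1;0 0 0.2025 -0.261 -0.197 0.011 1;0 0 0.2025 -0.261 -0.197 0.011 1"}}

```text
clock: 0.9
eef_pos: [0.3912, 0.3119, 0.2197]
tcp_rot: [2.203, 2.238, -0.002]
contact_force: [0.1, 0.7, -0.2]
width: 0.999
finger_force: 0.0
```

{"name": "move_arm", "arguments": {"commands": "0 0 0.024 0 0 0 1;0 0 0.024 0 0 0 1;0 0 0.024 0 0 0 1"}}

```text
clock: 1.2
eef_pos: [0.3897, 0.3148, 0.22]
tcp_rot: [-2.351, -2.083, 0.001]
contact_force: [0.5, -0.3, -0.7]
width: 0.998
finger_force: 0.0
```

```bash
python3 - <<'E'
from h import *
s=arm.state(); print(s['clock'],s['eef_pos'],s['joint_positions'])
rel([(0.3895,0.3145,0.10)])
d=cam('wrist'); P=cloud(d); C=d['color'].astype(int)
q=P[(P[...,2]>0.115)&(P[...,2]<.14)&(C.max(-1)<70)&(P[...,0]<.45)&(P[...,0]>.33)]
print(len(q), rect(q) if len(q)>20 else 0)
E
```

```text
1.2 [0.38974035 0.31483149 0.21999243] [ 5.50408431e-01  6.36282639e-02 -3.05546843e-01  1.20229296e+00
 -4.68942513e-05  2.24185666e+00]
[-0.0001  0.0001 -0.012 ] [-3.0e-04 -1.0e-04  1.2e-01]
2715 (array([390.6, 315.2]), array([110.9,  11.7]), 87.08)
```

{"name": "move_arm", "arguments": {"commands": "0 0 -0.012 0 0 0.05 1;0 0 -0.012 0 0 0.09 1;0 0 -0.012 0 0 0.115 1;0 0 -0.012 0 0 0.115 -1;0 0 -0.012 0 0 0.115 -1;0 0 -0.012 0 0 0.115 -1;0 0 -0.012 0 0 0.115 -1;0 0 -0.012 0 0 0.115 -1"}}

```text
clock: 2.05
eef_pos: [0.3909, 0.3158, 0.1069]
tcp_rot: [2.274, 2.167, 0.004]
contact_force: [-9.0, 1.5, 5.5]
width: 0.142
finger_force: 6.7
```

```bash
python3 - <<'E'
from h import *
s=arm.state(); print(s['clock'],s['eef_pos'],s['width'],s['finger_force'],s['contact_force'])
p0=s['eef_pos']; c,n=np.cos(YAW),np.sin(YAW)
def bar(q,p):
    a=np.arctan2(28,60)+p; r=np.hypot(60,28)
    f=185+r*np.cos(a); u=5.5+r*np.sin(a)
    return np.array([f*np.cos(q)-u*np.sin(q), f*np.sin(q)+u*np.cos(q)])/1000
b0=bar(0,0)
T=[]
for q,p in [(0,.2),(0,.44),(0,.44),(.1,.44),(.2,.44),(.3,.44),(.4,.44),(.5,.44),(.6,.44),(.7,.44),(.8,.44),(.9,.44),(1.,.44),(1.1,.42),(1.2,.4),(1.3,.38),(1.4,.35),(1.5,.3),(1.6,.25),(1.7,.2),(1.75,.1)]:
    d=bar(q,p)-b0; x=-d[0]; T.append(p0+[x*c,x*n,d[1]]); print(q,p,np.round(T[-1],3),np.round([x,d[1]],3))
E
```

```text
2.05 [0.39092355 0.31575243 0.10689731] 0.14170352853803334 6.671876907348633 [-9.00225064  1.54025735  5.52411625]
0 0.2 [0.398 0.315 0.118] [0.007 0.011]
0 0.44 [0.409 0.315 0.13 ] [0.018 0.023]
0 0.44 [0.409 0.315 0.13 ] [0.018 0.023]
0.1 0.44 [0.415 0.315 0.152] [0.024 0.045]
0.2 0.44 [0.424 0.314 0.174] [0.033 0.067]
0.3 0.44 [0.435 0.314 0.194] [0.044 0.088]
0.4 0.44 [0.448 0.313 0.214] [0.058 0.107]
0.5 0.44 [0.463 0.312 0.232] [0.073 0.125]
0.6 0.44 [0.48  0.312 0.248] [0.089 0.141]
0.7 0.44 [0.498 0.311 0.263] [0.107 0.156]
0.8 0.44 [0.518 0.31  0.276] [0.127 0.169]
0.9 0.44 [0.539 0.309 0.287] [0.148 0.18 ]
1.0 0.44 [0.56  0.308 0.295] [0.17  0.188]
1.1 0.42 [0.582 0.307 0.302] [0.191 0.195]
1.2 0.4 [0.604 0.306 0.307] [0.213 0.2  ]
1.3 0.38 [0.626 0.305 0.31 ] [0.235 0.203]
1.4 0.35 [0.648 0.304 0.311] [0.257 0.204]
1.5 0.3 [0.669 0.303 0.31 ] [0.278 0.203]
1.6 0.25 [0.69  0.302 0.308] [0.299 0.201]
1.7 0.2 [0.711 0.301 0.304] [0.32  0.197]
1.75 0.1 [0.717 0.301 0.304] [0.327 0.198]
```

{"name": "move_arm", "arguments": {"commands": "0 0 0 0 0.004 -0.006 -1;0 0 0 0 0.007 -0.011 -1;0 0 0 0 0.012 -0.017 -1;0 0 0 0 0.018 -0.023 -1;0 0 0 0 0.018 -0.023 -1;0 0 0 0 0.018 -0.023 -1;0 0 0 0 0.018 -0.024 -1;0 0 0 0 0.018 -0.024 -1"}}

```text
clock: 2.85
eef_pos: [0.4038, 0.3149, 0.1283]
tcp_rot: [-2.267, -2.163, 0.007]
contact_force: [-7.9, 5.9, -2.2]
width: 0.113
finger_force: 58.7
```

{"name": "move_arm", "arguments": {"commands": "0 0 0 0 0.003 -0.010 -1;0 0 0 0 0.006 -0.022 -1;0 0 0 0 0.010 -0.033 -1;0 0 0 0 0.015 -0.044 -1;0 0 0 0 0.020 -0.055 -1;0 0 0 0 0.026 -0.065 -1;0 0 0 0 0.033 -0.074 -1;0 0 0 0 0.040 -0.084 -1"}}

```text
clock: 3.65
eef_pos: [0.4439, 0.3129, 0.2123]
tcp_rot: [-2.267, -2.163, 0.008]
contact_force: [-8.5, 4.6, -2.1]
width: 0.115
finger_force: 58.7
```

```bash
python3 - <<'E'
from h import *
s=arm.state(); print(s['clock'],s['eef_pos'],s['width'],s['finger_force'],s['contact_force'],s['joint_positions'])
save(cam('side'),'lift.png')
E
```

```text
3.65 [0.44386966 0.31288429 0.21231266] 0.11482833329456257 58.6546128988266 [-8.52417243  4.58368186 -2.06543757] [ 0.49135722  0.14771179 -0.22760693  1.20295613  0.00666241  2.109056  ]
```

View pics/lift.png

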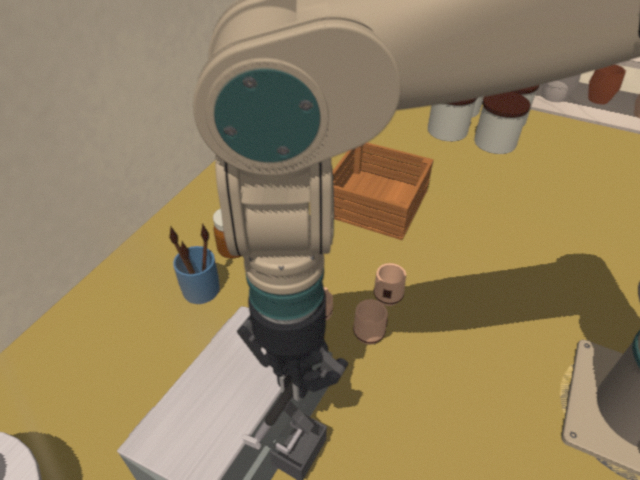

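The picture shows the gripper pinching the bar at about (300,390) and the lid edge rising. I'll carry on along the arc.

{"name": "move_arm", "arguments": {"commands": "0 0 0 0 0.007 -0.009 -1;0 0 0 0 0.015 -0.018 -1;0 0 0 0 0.023 -0.026 -1;0 0 0 0 0.031 -0.034 -1;0 0 0 0 0.040 -0.042 -1;0 0 0 0 0.049 -0.049 -1;0 0 0 0 0.059 -0.056 -1;0 0 0 0 0.069 -0.062 -1"}}

```text
clock: 4.5
eef_pos: [0.5124, 0.3095, 0.2767]
tcp_rot: [-2.267, -2.163, 0.008]
contact_force: [-13.3, 2.4, 9.1]
width: 0.111
finger_force: 58.9
```

{"name": "move_arm", "arguments": {"commands": "0 0 0 0 0.010 -0.006 -1;0 0 0 0 0.021 -0.011 -1;0 0 0 0 0.032 -0.015 -1;0 0 0 0 0.043 -0.019 -1;0 0 0 0 0.053 -0.023 -1;0 0 0 0 0.064 -0.026 -1;0 0 0 0 0.075 -0.029 -1;0 0 0 0 0.086 -0.031 -1"}}

```text
clock: 5.3
eef_pos: [0.6017, 0.3051, 0.3105]
tcp_rot: [-2.273, -2.167, -0.003]
contact_force: [-6.8, 0.2, 10.8]
width: 0.114
finger_force: 59.4
```

{"name": "move_arm", "arguments": {"commands": "0 0 0 0 0.011 -0.002 -1;0 0 0 0 0.022 -0.003 -1;0 0 0 0 0.033 -0.004 -1;0 0 0 0 0.044 -0.004 -1;0 0 0 0 0.054 -0.004 -1;0 0 0 0 0.065 -0.003 -1;0 0 0 0 0.075 -0.002 -1;0 0 0 0 0.086 -0.001 -1"}}

```text
clock: 6.1
eef_pos: [0.6898, 0.3007, 0.31]
tcp_rot: [2.273, 2.166, 0.005]
contact_force: [-2.6, 1.4, 11.3]
width: 0.111
finger_force: 61.7
```

```bash
python3 - <<'E'
from h import *
s=arm.state(); print(s['clock'],s['eef_pos'],s['width'],s['finger_force'],s['contact_force'],s['joint_positions'])
rel([(0.712,0.301,0.302)])
save(cam('side'),'lift2.png')
E
```

```text
6.1 [0.68977265 0.30065211 0.31003807] 0.11114111830221145 61.665780544281006 [-2.55520681  1.44223889 11.32687279] [3.25146066e-01 4.90532500e-01 4.41117153e-01 1.51808617e+00
 1.82764572e-04 1.94419046e+00]
[ 0.0005 -0.0002 -0.0005] [0.0014 0.0222 0.0081]
```

View pics/lift2.png

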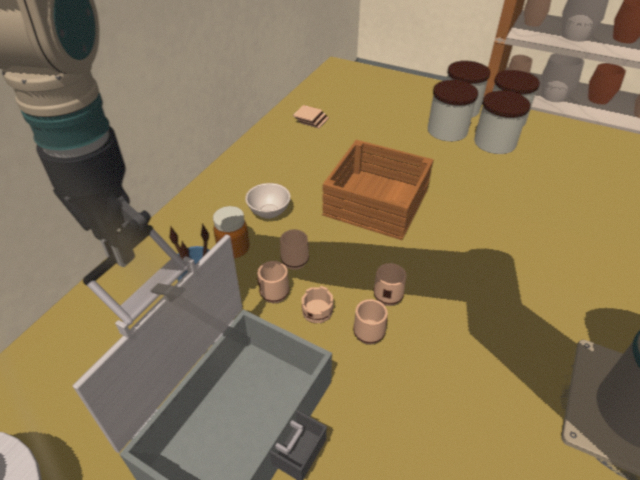

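The lid is at about 1.6 rad, leaning in the side view, with the box interior open and no damage visible. I'll push it a little further and let go.

{"name": "move_arm", "arguments": {"commands": "0 0 0 0 0.011 0.001 -1;0 0 0 0 0.022 0.005 -1;0 0 0 0 0.033 0.009 -1;0 0 0 0 0.044 0.013 -1;0 0 0 0 0.053 0.017 -1;0 0 0 0 0.053 0.017 0.2;0 0 0 0 0.053 0.017 0.4;0 0 0 0 0.053 0.017 0.4"}}

```text
clock: 6.95
eef_pos: [0.7414, 0.2976, 0.2891]
tcp_rot: [-2.275, -2.167, 0.003]
contact_force: [0.5, -0.8, -0.8]
width: 0.618
finger_force: 0.0
```

{"name": "move_arm", "arguments": {"commands": "0 0 0 0 0 -0.02 0.4;0 0 0 0 -0.002 -0.045 0.4;0 0 0 0 -0.005 -0.065 0.4;0 0 0 0 -0.05 -0.07 0.4;0 0 0 0 -0.1 -0.07 0.4;0 0 0 -0.04 -0.15 -0.06 0.4;0 0 0 -0.08 -0.2 -0.05 0.4;0 0 0 -0.12 -0.25 -0.02 0.4"}}

```text
clock: 7.75
eef_pos: [0.522, 0.2167, 0.3282]
tcp_rot: [2.272, 2.167, 0.003]
contact_force: [0.8, -0.8, 1.2]
width: 0.698
finger_force: 0.0
```

```bash
cat >> h.py <<'E'
def cups(n='top',arm_out=True):
    P=cloud(cam(n)) if isinstance(n,str) else n
    for Q,st,c in blobs(P,0.022,0.1,(0.3,0.72),(-0.42,0.46)):
        zt=np.percentile(Q[:,2],97)
        (x,y),r=cv2.minEnclosingCircle((Q[Q[:,2]>zt-0.012][:,:2]*1000).astype(np.float32))
        print(st[4],'z',zt.round(4),'circ',round(x,1),round(y,1),round(r,1))
E
python3 - <<'E'
from h import *
s=arm.state(); print(s['clock'],s['eef_pos'],s['width'],s['contact_force'],s['joint_positions'])
d=cam('top'); P=cloud(d); cups(P); save(d,'open.png')
# lid plane angle & box
q=P[(P[...,2]>.12)&(P[...,2]<.3)&(P[...,0]>.6)&(P[...,1]>.18)&(P[...,1]<.45)]
print(len(q),np.percentile(q,[2,50,98],axis=0) if len(q) else '')
m=P[(abs(P[...,2]-.09)<.006)&(P[...,0]>.43)&(P[...,0]<.66)&(P[...,1]>.13)&(P[...,1]<.49)]
print('rim',len(m),rect(m))
rel([(0.44,0.05,0.15)])
E
```

```text
7.75 [0.52201385 0.21672419 0.32817801] 0.6983248023318572 [ 0.82717323 -0.84057554  1.18402796] [ 2.79493159e-01  1.33481612e-01 -1.03612910e-03  1.43359499e+00
 -6.62400487e-04  1.89754296e+00]
206 z 0.0686 circ 644.7 -46.1 27.5
2539 z 0.092 circ 566.3 -295.9 133.1
204 z 0.069 circ 638.0 48.3 27.3
1874 z 0.0971 circ 552.8 297.5 157.2
132 z 0.0428 circ 545.2 49.0 28.8
170 z 0.069 circ 439.9 -45.8 27.6
178 z 0.0683 circ 439.4 50.8 27.3
4750 [[0.64256353 0.18680569 0.12452514]
 [0.67146147 0.30148652 0.21926705]
 [0.706055   0.43160383 0.28843651]]
rim 949 (array([533.6, 298.3]), array([264.7, 209.4]), 87.84)
[-0.0033  0.0015 -0.0006] [-0.1626 -0.0568  0.1719]
```

View pics/open.png

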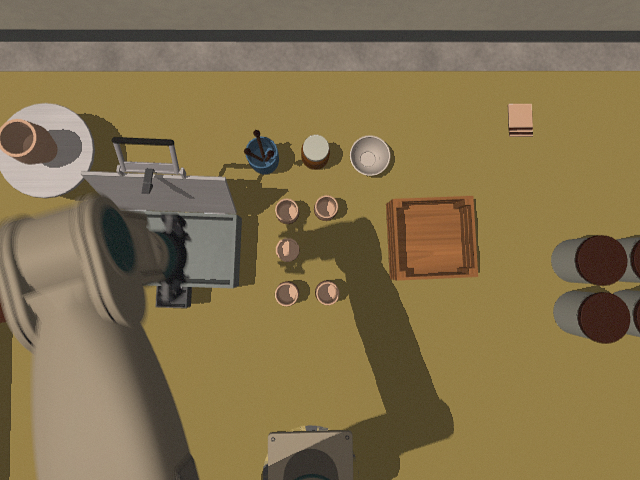

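The top view shows the lid leaning back past the hinge, with the bar at (143,142) and the box interior open. All cups are where they were. I'm picking the near whole cup at (0.440, 0.051).

{"name": "move_arm", "arguments": {"commands": "-0.003 0.0015 0 -0.162 -0.057 0.172 1;-0.003 0.0015 0 -0.162 -0.057 0.172 1;-0.003 0.0015 0 -0.162 -0.057 0.172 1;-0.003 0.0015 0 -0.162 -0.057 0.172 1;-0.003 0.0015 0 -0.162 -0.057 0.172 1;-0.003 0.0015 0 -0.162 -0.057 0.172 1;-0.003 0.0015 0 -0.162 -0.057 0.22 1;-0.003 0.0015 0 -0.162 -0.057 0.22 1"}}

```text
clock: 8.6
eef_pos: [0.4547, 0.0585, 0.1035]
tcp_rot: [2.274, 2.166, 0.021]
contact_force: [-1.8, -0.1, -0.5]
width: 1.003
finger_force: 0.0
```

```bash
python3 - <<'E'
from h import *
s=arm.state(); print(s['clock'],s['eef_pos'],s['joint_positions'])
rel([(0.4397,0.0513,0.02)])
P=cloud(cam('top'))
for lo,hi in((.08,.1),(.0,.02)):
    m=((P[...,2]>lo)&(P[...,2]<hi)&(P[...,0]>.44)&(P[...,0]<.645)&(P[...,1]>.15)&(P[...,1]<.47)).astype(np.uint8)
    q=P[m>0]; print(lo,len(q),rect(q),np.percentile(q,[1,99],axis=0).round(3).tolist())
# fit inner side walls: floor extents
f=P[(P[...,2]>.003)&(P[...,2]<.015)&(P[...,0]>.47)&(P[...,0]<.64)&(P[...,1]>.17)&(P[...,1]<.45)]
print('floor',len(f),rect(f))
# rim top along right/left walls
for y0,y1 in((.15,.2),(.42,.47)):
    q=P[(abs(P[...,2]-.09)<.004)&(P[...,0]>.5)&(P[...,0]<.6)&(P[...,1]>y0)&(P[...,1]<y1)]
    if len(q)>5: print('wall',len(q),np.polyfit(q[:,0]-.5485,q[:,1],1))
for x0,x1 in((.44,.49),):
  q=P[(abs(P[...,2]-.09)<.004)&(P[...,0]>x0)&(P[...,0]<x1)&(((P[...,1]>.19)&(P[...,1]<.25))|((P[...,1]>.37)&(P[...,1]<.43)))]
  if len(q)>5: print('front',len(q),np.polyfit(q[:,1]-.3085,q[:,0],1))
E
```

```text
8.6 [0.45468596 0.05848239 0.10354846] [-0.01894036  0.08462061 -0.55017711  0.92592903  0.00887136  1.60056964]
[ 0.0016 -0.0015 -0.0006] [-0.0087 -0.0154  0.0833]
0.08 1801 (array([539.5, 307.7]), array([283.7, 199.3]), 87.59) [[0.452, 0.164, 0.081], [0.642, 0.448, 0.099]]
0.0 7097 (array([542. , 310.5]), array([203.6, 318.9]), 0.04) [[0.445, 0.159, 0.0], [0.628, 0.442, 0.016]]
floor 6353 (array([549.1, 303.7]), array([273.9, 154.6]), 87.12)
wall 155 [-0.04569986  0.17049282]
wall 174 [-0.04449252  0.44233978]
front 179 [0.0515172  0.46817286]
```

{"name": "move_arm", "arguments": {"commands": "0 0 0 -0.009 -0.015 0 1;0 0 0 -0.009 -0.015 0 1;0 0 0 -0.009 -0.015 0 1"}}

```text
clock: 8.95
eef_pos: [0.4454, 0.0504, 0.1091]
tcp_rot: [2.267, 2.161, 0.035]
contact_force: [-0.1, 0.3, 0.8]
width: 1.002
finger_force: 0.0
```

```bash
python3 - <<'E'
from h import *
rel([(0.4397,0.0513,0.02)])
E
```

```text
[ 0.0036 -0.0015 -0.0005] [-0.0003 -0.0078  0.0889]
```

{"name": "move_arm", "arguments": {"commands": "0.0036 -0.0015 0 0 -0.006 0.03 1;0.0036 -0.0015 0 0 -0.006 0.06 1;0.0036 -0.0015 0 0 -0.006 0.089 1;0.0036 -0.0015 0 0 -0.006 0.089 1;0.0036 -0.0015 0 0 -0.006 0.089 1"}}

```text
clock: 9.45
eef_pos: [0.4401, 0.0514, 0.0188]
tcp_rot: [-2.272, -2.166, 0.004]
contact_force: [0.3, 0.1, 0.5]
width: 0.996
finger_force: 0.0
```

```bash
python3 - <<'E'
from h import *
rel([(0.4397,0.0513,0.02)]); print(arm.state()['contact_force'])
E
```

```text
[-0.0005 -0.     -0.0005] [-0.0001 -0.0004 -0.0012]
[0.33462006 0.05168333 0.5401805 ]
```

{"name": "move_arm", "arguments": {"commands": "0 0 0 0 0 0 -1;0 0 0 0 0 0 -1;0 0 0 0 0 0 -1;0 0 0 0 0 0 -1;0 0 0 0 0 -0.03 -1;0 0 0 0 0 -0.07 -1;0 0 0 0 0 -0.11 -1;0 0 0 0 0 -0.13 -1"}}

```text
clock: 10.25
eef_pos: [0.442, 0.051, 0.1524]
tcp_rot: [2.273, 2.165, 0.004]
contact_force: [1.0, 0.0, -0.9]
width: 0.619
finger_force: 63.3
```

{"name": "move_arm", "arguments": {"commands": "0 0 0 0.04 0.01 -0.01 -1;0 0 0 0.09 0.024 -0.01 -1;0 0 0 0.14 0.037 -0.01 -1;0 0 0 0.19 0.05 -0.01 -1;0 0 0 0.24 0.064 -0.01 -1;0 0 0 0.29 0.077 -0.01 -1;0 0 0 0.33 0.09 -0.01 -1;0 0 0 0.357 0.097 -0.01 -1"}}

```text
clock: 11.05
eef_pos: [0.555, 0.4067, 0.1584]
tcp_rot: [-2.27, -2.167, -0.001]
contact_force: [0.4, -0.7, -1.3]
width: 0.617
finger_force: 63.3
```

{"name": "move_arm", "arguments": {"commands": "0 0 0 0 0 0 -1;0 0 0 0 0 0 -1;0 0 0 0 0 0 -1"}}

```text
clock: 11.35
eef_pos: [0.5534, 0.4019, 0.1578]
tcp_rot: [-2.273, -2.165, 0.006]
contact_force: [-0.4, -0.0, -1.9]
width: 0.619
finger_force: 63.4
```

```bash
python3 - <<'E'
from h import *
rel([(0.5534,0.4038,0.029)]); s=arm.state();print(s['width'],s['contact_force'],s['joint_positions'])
E
```

```text
[-0.0007  0.0001 -0.0006] [0.002  0.0005 0.1288]
0.6185416146703216 [-0.38066912 -0.02016689 -1.92226105] [5.32991220e-01 4.24260603e-01 2.30556658e-02 1.17376260e+00
 1.72468916e-03 2.15279739e+00]
```

{"name": "move_arm", "arguments": {"commands": "0 0 0 0.002 0 0.04 -1;0 0 0 0.002 0 0.08 -1;0 0 0 0.002 0 0.11 -1;0 0 0 0.002 0 0.12 -1;0 0 0 0.002 0 0.126 -1;0 0 0 0.002 0 0.128 -1;0 0 0 0.002 0 0.128 -1;0 0 0 0.002 0 0.128 0"}}

```text
clock: 12.15
eef_pos: [0.5549, 0.4057, 0.0317]
tcp_rot: [-2.273, -2.166, -0.001]
contact_force: [0.3, 0.2, -1.0]
width: 0.617
finger_force: 63.3
```

{"name": "move_arm", "arguments": {"commands": "0 0 0 0 0 0 0.7;0 0 0 0 0 0 0.7;0 0 0 0 0 -0.03 0.7;0 0 0 0 0 -0.07 0.7;0 0 0 0 0 -0.11 0.7;0 0 0 -0.04 0 -0.14 1;0 0 0 -0.09 -0.03 -0.14 1;0 0 0 -0.14 -0.06 -0.14 1"}}

```text
clock: 12.95
eef_pos: [0.4979, 0.2815, 0.1724]
tcp_rot: [-2.274, -2.167, -0.004]
contact_force: [0.1, -0.7, -0.3]
width: 0.999
finger_force: 0.0
```

```bash
python3 - <<'E'
from h import *
s=arm.state();print(s['clock'],s['eef_pos'],s['width'],s['contact_force'])
rel([(0.44,-0.0455,0.14)]); 
P=cloud(cam('top'));cups(P)
q=P[(P[...,2]>.05)&(P[...,2]<.082)&(P[...,0]>.48)&(P[...,0]<.62)&(P[...,1]>.18)&(P[...,1]<.432)]
print('in box',len(q),rect(q),np.percentile(q[:,2],95) if len(q) else '')
E
```

```text
12.95 [0.49788653 0.28147942 0.17236019] 0.9988664761738805 [ 0.08055298 -0.67077322 -0.31708666]
[ 0.0002 -0.0003 -0.0005] [-0.3294 -0.0422  0.0316]
205 z 0.0684 circ 645.0 -45.9 27.6
2552 z 0.0921 circ 566.3 -296.5 133.7
204 z 0.069 circ 638.2 48.3 27.6
2729 z 0.0965 circ 552.4 304.1 161.8
131 z 0.0426 circ 545.1 49.0 28.7
172 z 0.0687 circ 440.1 -45.7 27.4
in box 124 (array([578.4, 300. ]), array([ 42.1, 245.8]), 10.12) 0.07529885852615523
```

{"name": "move_arm", "arguments": {"commands": "0 0 0 -0.05 -0.006 0 1;0 0 0 -0.1 -0.013 0 1;0 0 0 -0.15 -0.019 0.01 1;0 0 0 -0.2 -0.026 0.02 1;0 0 0 -0.25 -0.032 0.03 1;0 0 0 -0.3 -0.038 0.03 1;0 0 0 -0.329 -0.042 0.03 1;0 0 0 -0.329 -0.042 0.03 1"}}

```text
clock: 13.8
eef_pos: [0.4384, -0.048, 0.1406]
tcp_rot: [-2.28, -2.16, 0.005]
contact_force: [1.3, 0.6, 0.2]
width: 1.0
finger_force: 0.0
```

{"name": "move_arm", "arguments": {"commands": "0 0 0 0 0 0 1;0 0 0 0 0 0 1;0 0 0 0 0 0 1"}}

```text
clock: 14.1
eef_pos: [0.4389, -0.0437, 0.1402]
tcp_rot: [-2.27, -2.168, 0.004]
contact_force: [0.5, -0.1, -0.1]
width: 0.997
finger_force: 0.0
```

```bash
python3 - <<'E'
from h import *
rel([(0.4403,-0.0457,0.019)]); P=cloud(cam('top'));cups(P)
for y in(.40,.34,.27,.21):
    q=P[(P[...,2]>.055)&(P[...,2]<.085)&(P[...,0]>.485)&(P[...,0]<.615)&(abs(P[...,1]-y)<.035)]
    if len(q)>30: print('box',y,len(q),rect(q),np.percentile(q[:,2],95))
E
```

```text
[-0.0006 -0.     -0.0002] [-0.002   0.0019  0.1212]
209 z 0.0677 circ 644.8 -46.1 27.6
2545 z 0.0922 circ 566.8 -295.6 132.7
209 z 0.0685 circ 638.1 48.4 27.4
4180 z 0.0947 circ 553.3 305.7 164.0
130 z 0.0421 circ 545.2 48.8 28.8
box 0.4 251 (array([563.9, 417.2]), array([89.6, 54.5]), 50.75) 0.0754078317848611
```

{"name": "move_arm", "arguments": {"commands": "0 0 0 -0.002 0.002 0.05 1;0 0 0 -0.002 0.002 0.1 1;0 0 0 -0.002 0.002 0.121 1;0 0 0 -0.002 0.002 0.121 1;0 0 0 -0.002 0.002 0.121 -1;0 0 0 -0.002 0.002 0.121 -1;0 0 0 -0.002 0.002 0.121 -1;0 0 0 -0.002 0.002 0.121 -1"}}

```text
clock: 14.95
eef_pos: [0.442, -0.0471, 0.0211]
tcp_rot: [2.274, 2.167, -0.001]
contact_force: [-2.1, 0.3, 7.3]
width: 0.614
finger_force: 62.2
```

{"name": "move_arm", "arguments": {"commands": "0 0 0 0 0 -0.04 -1;0 0 0 0 0 -0.09 -1;0 0 0 0 0 -0.14 -1;0 0 0 0.04 0.01 -0.14 -1;0 0 0 0.08 0.02 -0.14 -1;0 0 0 0.13 0.03 -0.14 -1;0 0 0 0.18 0.043 -0.14 -1;0 0 0 0.23 0.055 -0.14 -1"}}

```text
clock: 15.75
eef_pos: [0.5063, 0.1784, 0.1601]
tcp_rot: [-2.274, -2.166, 0.001]
contact_force: [0.5, -0.4, -1.9]
width: 0.616
finger_force: 63.6
```

{"name": "move_arm", "arguments": {"commands": "0 0 0 0.05 0.012 0 -1;0 0 0 0.1 0.023 0 -1;0 0 0 0.14 0.033 0 -1;0 0 0 0.159 0.038 0 -1;0 0 0 0.159 0.038 0 -1;0 0 0 0.159 0.038 0 -1;0 0 0 0.159 0.038 0 -1"}}

```text
clock: 16.45
eef_pos: [0.5507, 0.3322, 0.1589]
tcp_rot: [-2.274, -2.164, 0.005]
contact_force: [-0.5, -0.6, -1.1]
width: 0.617
finger_force: 63.6
```

```bash
python3 - <<'E'
from h import *
rel([(0.5505,0.3389,0.029)]); s=arm.state();print(s['width'],s['contact_force'])
E
```

```text
[-0.0007  0.0001 -0.0007] [0.0067 0.     0.1299]
0.6174719079085021 [-0.47120743 -0.61409218 -1.09964169]
```

{"name": "move_arm", "arguments": {"commands": "0 0 0 0.005 0 0.04 -1;0 0 0 0.005 0 0.08 -1;0 0 0 0.005 0 0.11 -1;0 0 0 0.005 0 0.12 -1;0 0 0 0.005 0 0.126 -1;0 0 0 0.005 0 0.129 -1;0 0 0 0.005 0 0.13 -1;0 0 0 0.005 0 0.13 -1"}}

```text
clock: 17.25
eef_pos: [0.5521, 0.3388, 0.0303]
tcp_rot: [-2.273, -2.166, -0.0]
contact_force: [-0.0, 0.1, -1.2]
width: 0.622
finger_force: 63.6
```

{"name": "move_arm", "arguments": {"commands": "0 0 0 0 0 0 0.7;0 0 0 0 0 0 0.7;0 0 0 0 0 0 0.7;0 0 0 0 0 -0.03 0.7;0 0 0 0 0 -0.07 0.7;0 0 0 0 0 -0.11 0.7;0 0 0 -0.04 0.01 -0.14 1;0 0 0 -0.09 0.02 -0.14 1"}}

```text
clock: 18.05
eef_pos: [0.571, 0.2513, 0.175]
tcp_rot: [2.268, 2.17, 0.013]
contact_force: [2.2, -0.4, 1.0]
width: 1.0
finger_force: 0.0
```

```bash
python3 - <<'E'
from h import *
s=arm.state();print(s['clock'],s['eef_pos'],s['width'],s['contact_force'])
rel([(0.6384,0.0484,0.15)]); cups('top')
E
```

```text
18.05 [0.57096171 0.25134294 0.1750404 ] 0.999973329618727 [ 2.22983305 -0.37629081  1.00311823]
[ 0.0012 -0.0007  0.0001] [-0.1999  0.0762  0.0247]
211 z 0.0682 circ 645.1 -45.9 27.6
2543 z 0.0923 circ 566.1 -295.7 133.1
207 z 0.0678 circ 637.5 48.4 27.6
1778 z 0.0936 circ 524.6 238.2 132.4
133 z 0.0422 circ 545.2 49.1 28.8
```

{"name": "move_arm", "arguments": {"commands": "0 0 0 -0.05 0.019 0.005 1;0 0 0 -0.1 0.038 0.01 1;0 0 0 -0.15 0.057 0.02 1;0 0 0 -0.2 0.076 0.025 1;0 0 0 -0.2 0.076 0.025 1;0 0 0 -0.2 0.076 0.025 1;0 0 0 -0.2 0.076 0.025 1"}}

```text
clock: 18.8
eef_pos: [0.6325, 0.0463, 0.1432]
tcp_rot: [-2.272, -2.164, 0.004]
contact_force: [-0.5, 0.7, 0.3]
width: 1.004
finger_force: 0.0
```

```bash
python3 - <<'E'
from h import *
s=arm.state();print(s['joint_positions'])
rel([(0.6384,0.0484,0.019)]); cups('top')
E
```

```text
[-2.91848331e-02  3.51286644e-01 -1.15914695e-01  1.10818846e+00
  8.49448530e-04  1.59025887e+00]
[-0.0007 -0.0001 -0.0006] [0.0023 0.0063 0.1241]
211 z 0.0674 circ 644.9 -45.9 27.4
2540 z 0.0922 circ 566.5 -296.1 133.2
4075 z 0.0952 circ 553.0 305.8 164.4
```

{"name": "move_arm", "arguments": {"commands": "0 0 0 0.002 0.006 0.05 1;0 0 0 0.002 0.006 0.1 1;0 0 0 0.002 0.006 0.124 1;0 0 0 0.002 0.006 0.124 1;0 0 0 0.002 0.006 0.124 -1;0 0 0 0.002 0.006 0.124 -1;0 0 0 0.002 0.006 0.124 -1;0 0 0 0.002 0.006 0.124 -1"}}

```text
clock: 19.65
eef_pos: [0.6405, 0.0482, 0.0224]
tcp_rot: [-2.274, -2.167, -0.002]
contact_force: [-1.1, 1.5, 6.2]
width: 0.626
finger_force: 62.5
```

{"name": "move_arm", "arguments": {"commands": "0 0 0 0 0 -0.04 -1;0 0 0 0 0 -0.09 -1;0 0 0 0 0 -0.14 -1;0 0 0 0.04 -0.018 -0.14 -1;0 0 0 0.08 -0.036 -0.14 -1;0 0 0 0.12 -0.054 -0.14 -1;0 0 0 0.16 -0.072 -0.14 -1;0 0 0 0.2 -0.09 -0.14 -1"}}

```text
clock: 20.45
eef_pos: [0.5587, 0.2531, 0.1611]
tcp_rot: [-2.274, -2.165, 0.0]
contact_force: [0.7, 0.2, -0.7]
width: 0.624
finger_force: 63.5
```

{"name": "move_arm", "arguments": {"commands": "0 0 0 0.021 -0.011 0 -1;0 0 0 0.021 -0.011 0 -1;0 0 0 0.021 -0.011 0 -1;0 0 0 0.021 -0.011 0 -1"}}

```text
clock: 20.85
eef_pos: [0.5496, 0.2724, 0.1602]
tcp_rot: [-2.274, -2.165, 0.003]
contact_force: [0.7, -0.6, -0.3]
width: 0.629
finger_force: 63.4
```

```bash
python3 - <<'E'
from h import *
rel([(0.5475,0.2739,0.029)]); s=arm.state();print(s['width'],s['contact_force'])
E
```

```text
[-0.0004  0.     -0.0007] [ 0.0015 -0.0018  0.1313]
0.6291943777810594 [ 0.73203681 -0.62684805 -0.3440999 ]
```

{"name": "move_arm", "arguments": {"commands": "0 0 0 0.001 -0.003 0.04 -1;0 0 0 0.001 -0.003 0.08 -1;0 0 0 0.001 -0.003 0.11 -1;0 0 0 0.001 -0.003 0.12 -1;0 0 0 0.001 -0.003 0.126 -1;0 0 0 0.001 -0.003 0.129 -1;0 0 0 0.001 -0.003 0.13 -1;0 0 0 0.001 -0.003 0.13 -1"}}

```text
clock: 21.65
eef_pos: [0.5468, 0.2747, 0.0312]
tcp_rot: [-2.273, -2.166, -0.0]
contact_force: [0.5, -0.2, -2.0]
width: 0.627
finger_force: 63.4
```

{"name": "move_arm", "arguments": {"commands": "0 0 0 0 0 0 0.7;0 0 0 0 0 0 0.7;0 0 0 0 0 0 0.7;0 0 0 0 0 -0.03 0.7;0 0 0 0 0 -0.07 0.7;0 0 0 0 0 -0.11 0.7;0 0 0 -0.04 0.01 -0.14 1;0 0 0 -0.09 0.02 -0.14 1"}}

```text
clock: 22.45
eef_pos: [0.5656, 0.1868, 0.1758]
tcp_rot: [2.268, 2.17, 0.012]
contact_force: [1.4, -1.0, -0.7]
width: 1.002
finger_force: 0.0
```

```bash
python3 - <<'E'
from h import *
s=arm.state();print(s['clock'],s['eef_pos'],s['width'],s['contact_force'])
rel([(0.645,-0.0457,0.15)]); cups('top'); cups('side')
E
```

```text
22.45 [0.56555494 0.18681615 0.17583491] 1.0019041454025974 [ 1.43755823 -0.95228374 -0.6519723 ]
[ 0.0012 -0.0005  0.0001] [-0.2289  0.0894  0.0258]
209 z 0.0676 circ 644.7 -45.6 27.9
2545 z 0.0924 circ 566.2 -295.6 132.9
768 z 0.0939 circ 546.8 197.1 93.1
324 z 0.0928 circ 535.3 431.2 66.7
131 z 0.043 circ 545.1 48.6 28.4
5235 z 0.0907 circ 566.7 -296.6 135.5
433 z 0.0667 circ 645.0 -45.5 29.4
399 z 0.0411 circ 544.5 49.3 30.1
12241 z 0.0964 circ 553.3 306.7 166.0
3835 z 0.0749 circ 551.6 340.4 91.8
```

{"name": "move_arm", "arguments": {"commands": "0 0 0 -0.05 0.019 0.005 1;0 0 0 -0.1 0.038 0.01 1;0 0 0 -0.15 0.057 0.02 1;0 0 0 -0.19 0.076 0.025 1;0 0 0 -0.229 0.089 0.025 1;0 0 0 -0.229 0.089 0.025 1;0 0 0 -0.229 0.089 0.025 1;0 0 0 -0.229 0.089 0.025 1"}}

```text
clock: 23.35
eef_pos: [0.6384, -0.0467, 0.1439]
tcp_rot: [-2.271, -2.165, 0.005]
contact_force: [0.5, 0.3, -0.3]
width: 0.999
finger_force: 0.0
```

```bash
python3 - <<'E'
from h import *
rel([(0.645,-0.0456,0.019)]); 
P=cloud(cam('side'))
for Q,st,c in blobs(P,.06,.085,(.48,.62),(.17,.44)): print(st[4],rect(Q))
E
```

```text
[-0.0008 -0.0001 -0.0004] [0.0013 0.0071 0.1248]
654 (array([551.8, 175.4]), array([141.4,  28.8]), 7.99)
559 (array([544. , 276.1]), array([54.8, 54.3]), 77.29)
614 (array([549.3, 340.8]), array([54.6, 55.4]), 64.55)
474 (array([554.4, 402. ]), array([55.2, 47. ]), 27.05)
```

{"name": "move_arm", "arguments": {"commands": "0 0 0 0.001 0.006 0.05 1;0 0 0 0.001 0.006 0.1 1;0 0 0 0.001 0.006 0.124 1;0 0 0 0.001 0.006 0.124 1;0 0 0 0.001 0.006 0.124 -1;0 0 0 0.001 0.006 0.124 -1;0 0 0 0.001 0.006 0.124 -1;0 0 0 0.001 0.006 0.124 -1"}}

```text
clock: 24.2
eef_pos: [0.6469, -0.047, 0.0234]
tcp_rot: [2.274, 2.167, 0.002]
contact_force: [-1.6, 1.7, 7.3]
width: 0.632
finger_force: 63.0
```

{"name": "move_arm", "arguments": {"commands": "0 0 0 0 0 -0.04 -1;0 0 0 0 0 -0.09 -1;0 0 0 0 0 -0.14 -1;0 0 0 0.045 -0.02 -0.14 -1;0 0 0 0.09 -0.04 -0.14 -1;0 0 0 0.135 -0.06 -0.14 -1;0 0 0 0.18 -0.08 -0.14 -1;0 0 0 0.22 -0.1 -0.14 -1"}}

```text
clock: 25.0
eef_pos: [0.5554, 0.1793, 0.1618]
tcp_rot: [-2.273, -2.166, 0.001]
contact_force: [0.3, 0.0, -1.5]
width: 0.629
finger_force: 63.8
```

{"name": "move_arm", "arguments": {"commands": "0 0 0 0.03 -0.012 0 -1;0 0 0 0.03 -0.012 0 -1;0 0 0 0.03 -0.012 0 -1;0 0 0 0.03 -0.012 0 -1"}}

```text
clock: 25.4
eef_pos: [0.546, 0.2073, 0.1612]
tcp_rot: [-2.274, -2.165, 0.003]
contact_force: [0.5, 0.0, -1.8]
width: 0.632
finger_force: 63.8
```

```bash
python3 - <<'E'
from h import *
rel([(0.5450,0.2090,0.029)]); s=arm.state();print(s['width'],s['contact_force'])
E
```

```text
[-0.0004  0.     -0.0007] [ 0.0017 -0.0007  0.1322]
0.6321515946564298 [ 0.46636286  0.01156912 -1.77221066]
```

{"name": "move_arm", "arguments": {"commands": "0 0 0 0.001 -0.002 0.04 -1;0 0 0 0.001 -0.002 0.08 -1;0 0 0 0.001 -0.002 0.11 -1;0 0 0 0.001 -0.002 0.12 -1;0 0 0 0.001 -0.002 0.126 -1;0 0 0 0.001 -0.002 0.129 -1;0 0 0 0.001 -0.002 0.13 -1;0 0 0 0.001 -0.002 0.13 -1"}}

```text
clock: 26.2
eef_pos: [0.5443, 0.2093, 0.0321]
tcp_rot: [-2.274, -2.166, 0.0]
contact_force: [-0.3, 0.2, -2.1]
width: 0.628
finger_force: 63.8
```

{"name": "move_arm", "arguments": {"commands": "0 0 0 0 0 0 0.7;0 0 0 0 0 0 0.7;0 0 0 0 0 0 0.7;0 0 0 0 0 -0.03 0.7;0 0 0 0 0 -0.07 0.7;0 0 0 0 0 -0.11 0.7;0 0 0 -0.05 0.01 -0.14 1;0 0 0 -0.1 0 -0.14 1"}}

```text
clock: 27.0
eef_pos: [0.5455, 0.1181, 0.1753]
tcp_rot: [2.267, 2.168, 0.01]
contact_force: [0.9, -1.0, 0.0]
width: 1.002
finger_force: 0.0
```

{"name": "move_arm", "arguments": {"commands": "0 0 0 -0.03 0 0 1;0 0 0 -0.05 0 0 1;0 0 0 -0.05 0 0 1;0 0 0 -0.05 0 0 1"}}

```text
clock: 27.4
eef_pos: [0.5379, 0.0676, 0.1702]
tcp_rot: [-2.273, -2.164, 0.003]
contact_force: [0.5, 0.4, -0.1]
width: 0.997
finger_force: 0.0
```

```bash
python3 - <<'E'
from h import *
s=arm.state();print(s['clock'],s['eef_pos'],s['width'],s['contact_force'])
rel([(0.5451,0.049,0.01)]); cups('top'); d=cam('side'); P=cloud(d); save(d,'full.png')
for Q,st,c in blobs(P,.06,.085,(.48,.62),(.17,.44)): print(st[4],rect(Q))
E
```

```text
27.4 [0.53787088 0.06763803 0.17016918] 0.9969217409423348 [ 0.48238151  0.35221474 -0.13518701]
[-0.0005 -0.0001 -0.0007] [-0.0184  0.0087  0.1601]
2535 z 0.0921 circ 566.0 -295.2 132.7
4349 z 0.0947 circ 552.9 324.8 148.4
1156 (array([551.5, 205.7]), array([ 65.4, 139.8]), 87.39)
549 (array([544.2, 276.2]), array([54.4, 54.9]), 71.53)
602 (array([549.6, 340.1]), array([54. , 55.4]), 34.31)
472 (array([554.5, 401.8]), array([55. , 46.5]), 27.55)
```

View pics/full.png

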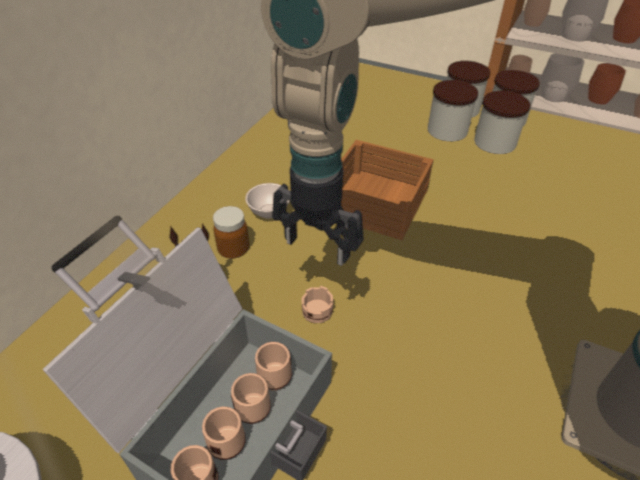

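The side view shows four cups upright in the box, at (273,365), (251,397), (223,432) and (194,465). The broken cup is still on the bench at (317,305). I'm picking it up next.

{"name": "move_arm", "arguments": {"commands": "0 0 0 -0.018 0.008 0.03 1;0 0 0 -0.018 0.008 0.08 1;0 0 0 -0.018 0.008 0.13 1;0 0 0 -0.018 0.008 0.159 1;0 0 0 -0.018 0.008 0.159 1;0 0 0 -0.018 0.008 0.159 -1;0 0 0 -0.018 0.008 0.159 -1;0 0 0 -0.018 0.008 0.159 -1"}}

```text
clock: 28.3
eef_pos: [0.5475, 0.0496, 0.014]
tcp_rot: [2.273, 2.167, 0.003]
contact_force: [-0.1, 0.5, -0.5]
width: 0.645
finger_force: 63.2
```

{"name": "move_arm", "arguments": {"commands": "0 0 0 0 0 0 -1;0 0 0 0 0 -0.04 -1;0 0 0 0 0 -0.09 -1;0 0 0 0 0 -0.14 -1;0 0 0 -0.05 0 -0.15 -1;0 0 0 -0.1 0.01 -0.15 -1;0 0 0 -0.15 0.02 -0.15 -1;0 0 0 -0.2 0.025 -0.15 -1"}}

```text
clock: 29.1
eef_pos: [0.5609, -0.1505, 0.1624]
tcp_rot: [2.274, 2.168, -0.002]
contact_force: [0.3, 0.0, -1.4]
width: 0.642
finger_force: 64.1
```

{"name": "move_arm", "arguments": {"commands": "0 0 0 -0.05 0.005 0 -1;0 0 0 -0.1 0.01 0 -1;0 0 0 -0.145 0.012 0 -1;0 0 0 -0.145 0.012 0 -1;0 0 0 -0.145 0.012 0 -1;0 0 0 -0.145 0.012 0 -1"}}

```text
clock: 29.7
eef_pos: [0.5647, -0.2931, 0.161]
tcp_rot: [-2.272, -2.165, 0.004]
contact_force: [0.1, 0.7, -1.4]
width: 0.643
finger_force: 64.1
```

```bash
python3 - <<'E'
from h import *
rel([(0.566,-0.296,0.03)]); s=arm.state();print(s['width'],s['contact_force'])
E
```

```text
[-0.0006 -0.0001 -0.0005] [-0.0029  0.0019  0.131 ]
0.643336538515781 [ 0.11406893  0.70532838 -1.39545484]
```

{"name": "move_arm", "arguments": {"commands": "0 0 0 -0.002 0.002 0.05 -1;0 0 0 -0.002 0.002 0.1 -1;0 0 0 -0.002 0.002 0.12 -1;0 0 0 -0.002 0.002 0.13 -1;0 0 0 -0.002 0.002 0.13 -1;0 0 0 -0.002 0.002 0.13 0.7;0 0 0 -0.002 0.002 0.13 0.7;0 0 0 -0.002 0.002 0.13 0.7"}}

```text
clock: 30.5
eef_pos: [0.568, -0.297, 0.033]
tcp_rot: [2.274, 2.166, -0.003]
contact_force: [-0.1, -0.3, 0.8]
width: 0.853
finger_force: 0.0
```

{"name": "move_arm", "arguments": {"commands": "0 0 0 0 0 -0.04 0.7;0 0 0 0 0 -0.09 0.7;0 0 0 0 0 -0.14 0.7;0 0 0 0.05 -0.03 -0.18 0.4;0 0 0 0.1 -0.05 -0.22 0.4;0 0 0 0.15 -0.06 -0.25 0.4;0 0 0 0.2 -0.06 -0.28 0.4;0 0 0 0.25 -0.06 -0.3 0.4"}}

```text
clock: 31.3
eef_pos: [0.5199, -0.0934, 0.3082]
tcp_rot: [2.275, 2.165, -0.001]
contact_force: [0.6, 1.0, -0.1]
width: 0.699
finger_force: 0.0
```

```bash
python3 - <<'E'
from h import *
s=arm.state();print(s['clock'],s['eef_pos'],s['width'],s['contact_force'])
for n in('top','side'):
    d=cam(n);P=cloud(d);C=d['color'].astype(int); save(d,'after_'+n+'.png')
    q=P[(P[...,2]>0.26)&(P[...,2]<.36)&(C.max(-1)<70)&(P[...,0]<.8)&(P[...,0]>.65)&(P[...,1]>.22)&(P[...,1]<.38)]
    print(n,'bar',len(q),rect(q) if len(q)>5 else '',np.percentile(q[:,2],[5,50,95]) if len(q)>5 else '')
    q=P[(P[...,2]>0.018)&(P[...,2]<.075)&(abs(P[...,0]-.566)<.075)&(abs(P[...,1]+.296)<.075)]
    print('in crate',len(q),rect(q) if len(q)>5 else '')
    for Q,st,c in blobs(P,0.02,0.1,(0.35,0.7),(-0.18,0.15)): print('bench left',st,Q.mean(0))
def bar(q,p):
    a=np.arctan2(28,60)+p; r=np.hypot(60,28); f=185+r*np.cos(a); u=5.5+r*np.sin(a)
    return np.array([f*np.cos(q)-u*np.sin(q), f*np.sin(q)+u*np.cos(q)])/1000
for q in(1.8,1.85,1.9,1.95):
    b=bar(q,0); print(q, .549+.085-b[0], .09+b[1])
E
```

```text
31.3 [ 0.51990162 -0.09341478  0.30822398] 0.6986620817335989 [ 0.57726105  0.99303126 -0.1355681 ]
top bar 544 (array([705., 296.]), array([121.5,  96.3]), 86.03) [0.27281647 0.3128724  0.31646276]
in crate 0 
side bar 470 (array([735.4, 309.6]), array([86.6, 91.7]), 49.39) [0.3093929  0.31380297 0.31626961]
in crate 330 (array([ 534.3, -312.8]), array([129. ,  58.1]), 28.41)
1.8 0.7222884088342258 0.3209813993929394
1.85 0.7337223297716782 0.3162801514603273
1.9 0.7449069968190867 0.31101332099348916
1.95 0.7558144541336949 0.30519407232567985
```

View pics/after_top.png

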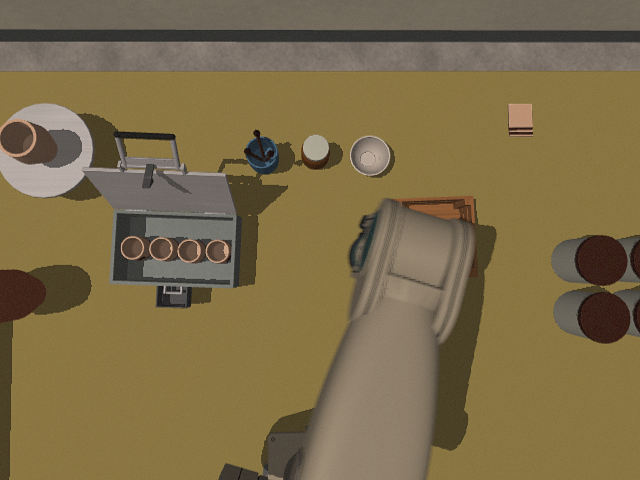

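```bash
python3 - <<'E'
from h import *
d=cam('top');P=cloud(d);C=d['color'].astype(int)
m=np.zeros((480,640),bool); m[128:146,110:180]=True
q=P[m&(P[...,2]>.3)&(P[...,2]<.33)&(C.max(-1)<70)]
print(len(q),rect(q),np.percentile(q[:,2],[5,50,95]))
rel([(0.60,0.10,0.37),(0.739,0.299,0.365)])
E
```

```text
375 (array([746. , 296.9]), array([110.4,  15.3]), 87.06) [0.31067096 0.31394494 0.31696647]
[0.0005 0.0003 0.0001] [ 0.1959  0.0702 -0.0613]
[0.0005 0.0003 0.0001] [ 0.4009  0.2002 -0.0562]
```

{"name": "move_arm", "arguments": {"commands": "0 0 0 0.04 0.015 -0.02 0.4;0 0 0 0.09 0.03 -0.04 0.4;0 0 0 0.13 0.045 -0.055 0.4;0 0 0 0.18 0.06 -0.06 0.4;0 0 0 0.225 0.085 -0.06 0.4;0 0 0 0.27 0.11 -0.06 0.4;0 0 0 0.31 0.135 -0.06 0.4;0 0 0 0.35 0.165 -0.06 0.4"}}

```text
clock: 32.25
eef_pos: [0.7009, 0.2451, 0.3642]
tcp_rot: [-2.274, -2.165, 0.004]
contact_force: [0.6, -0.2, -0.1]
width: 0.698
finger_force: 0.0
```

{"name": "move_arm", "arguments": {"commands": "0 0 0 0.035 0.03 0 0.4;0 0 0 0.05 0.043 0 0.4;0 0 0 0.05 0.043 0 0.4;0 0 0 0.05 0.043 0 0.4;0 0 0 0.05 0.043 0 0.4"}}

```text
clock: 32.75
eef_pos: [0.745, 0.2906, 0.3648]
tcp_rot: [-2.274, -2.164, 0.005]
contact_force: [1.1, 0.6, 0.5]
width: 0.7
finger_force: 0.0
```

```bash
python3 - <<'E'
from h import *
s=arm.state();print(s['clock'],s['eef_pos'],s['joint_positions'])
rel([(0.746,0.2975,0.293)])
d=cam('wrist');P=cloud(d);C=d['color'].astype(int)
q=P[(P[...,2]>.3)&(P[...,2]<.325)&(C.max(-1)<70)&(P[...,0]>.7)]
print(len(q),rect(q) if len(q)>10 else '')
E
```

```text
32.75 [0.74495415 0.29060071 0.36477501] [2.90881741e-01 6.11732011e-01 7.45634562e-01 1.70847430e+00
 8.32177237e-04 1.91155346e+00]
[-0.0006  0.0001 -0.0008] [0.007  0.001  0.0718]
3826 (array([748.8, 297. ]), array([110.7,  11.7]), 87.33)
```

{"name": "move_arm", "arguments": {"commands": "0 0 0 0.006 0.002 0.03 0.4;0 0 0 0.006 0.002 0.06 0.4;0 0 0 0.006 0.002 0.072 0.4;0 0 0 0.006 0.002 0.072 0.4;0 0 0 0.006 0.002 0.072 -1;0 0 0 0.006 0.002 0.072 -1;0 0 0 0.006 0.002 0.072 -1;0 0 0 0.006 0.002 0.072 -1"}}

```text
clock: 33.6
eef_pos: [0.7484, 0.2983, 0.2946]
tcp_rot: [-2.274, -2.167, -0.002]
contact_force: [1.4, -1.3, 2.5]
width: 0.11
finger_force: 58.4
```

```bash
python3 - <<'E'
from h import *
s=arm.state();print(s['clock'],s['eef_pos'],s['width'],s['finger_force'],s['contact_force'])
def bar(q,p):
    a=np.arctan2(28,60)+p; r=np.hypot(60,28); f=185+r*np.cos(a); u=5.5+r*np.sin(a)
    return np.array([f*np.cos(q)-u*np.sin(q), f*np.sin(q)+u*np.cos(q)])/1000
b0=bar(1.91,0)
for i in range(20):
    q=1.82-.09*i; d=bar(q,0.04)-b0; print(round(q,2),np.round([-d[0],-d[1]],3),end=' | ')
E
```

```text
33.6 [0.74837154 0.29831247 0.29455879] 0.11031346062840383 58.4421569108963 [ 1.37353987 -1.32866941  2.4707785 ]
1.82 [-0.018 -0.008] | 1.73 [-0.039 -0.015] | 1.64 [-0.06  -0.021] | 1.55 [-0.082 -0.025] | 1.46 [-0.104 -0.026] | 1.37 [-0.127 -0.026] | 1.28 [-0.149 -0.024] | 1.19 [-0.17 -0.02] | 1.1 [-0.192 -0.014] | 1.01 [-0.212 -0.006] | 0.92 [-0.232  0.004] | 0.83 [-0.251  0.016] | 0.74 [-0.269  0.029] | 0.65 [-0.286  0.044] | 0.56 [-0.301  0.06 ] | 0.47 [-0.314  0.077] | 0.38 [-0.326  0.096] | 0.29 [-0.337  0.116] | 0.2 [-0.345  0.136] | 0.11 [-0.352  0.157] |
```

{"name": "move_arm", "arguments": {"commands": "0 0 0 0 -0.018 -0.008 -1;0 0 0 0 -0.039 -0.015 -1;0 0 0 0 -0.060 -0.021 -1;0 0 0 0 -0.082 -0.025 -1;0 0 0 0 -0.104 -0.026 -1;0 0 0 0 -0.127 -0.026 -1;0 0 0 0 -0.149 -0.024 -1;0 0 0 0 -0.170 -0.020 -1"}}

```text
clock: 34.4
eef_pos: [0.579, 0.3068, 0.3146]
tcp_rot: [2.274, 2.166, 0.005]
contact_force: [5.3, 1.7, -4.2]
width: 0.113
finger_force: 58.3
```

```bash
python3 - <<'E'
from h import *
from scipy.optimize import least_squares
s=arm.state();p=s['eef_pos'];print(s['clock'],p,s['contact_force'],s['tcp_rot'])
def bar(q,p):
    a=np.arctan2(28,60)+p; r=np.hypot(60,28); f=185+r*np.cos(a); u=5.5+r*np.sin(a)
    return np.array([f*np.cos(q)-u*np.sin(q), f*np.sin(q)+u*np.cos(q)])/1000
u=np.array([np.cos(YAW),np.sin(YAW)]); h=np.array([.549,.3064])+.085*u
b=np.array([-(p[:2]-h)@u,p[2]+.0165-.09]); print(b,least_squares(lambda v:bar(*v)-b,[1.2,.1]).x)
E
```

```text
34.4 [0.57897733 0.30683132 0.31457261] [ 5.34633419  1.70015109 -4.22722512] [2.27409904 2.16618076 0.00467489]
[0.05507242 0.24107261] [ 1.21035644e+00 -1.77672410e-04]
```

{"name": "move_arm", "arguments": {"commands": "0 0 0 0 -0.022 0.006 -1;0 0 0 0 -0.042 0.014 -1;0 0 0 0 -0.062 0.024 -1;0 0 0 0 -0.081 0.036 -1;0 0 0 0 -0.099 0.049 -1;0 0 0 0 -0.116 0.064 -1;0 0 0 0 -0.131 0.080 -1;0 0 0 0 -0.144 0.097 -1"}}

```text
clock: 35.2
eef_pos: [0.4362, 0.3141, 0.2178]
tcp_rot: [2.273, 2.165, 0.007]
contact_force: [2.7, 0.2, 0.5]
width: 0.115
finger_force: 58.5
```

{"name": "move_arm", "arguments": {"commands": "0 0 0 0 -0.012 0.019 -1;0 0 0 0 -0.022 0.038 -1;0 0 0 0 -0.026 0.048 -1;0 0 0 0 -0.026 0.048 -1;0 0 0 0 -0.026 0.048 0.4;0 0 0 0 -0.026 0.048 0.4;0 0 0 0 -0.026 0.048 0.4;0 0 0 0 -0.026 0.048 0.4"}}

```text
clock: 36.0
eef_pos: [0.407, 0.3146, 0.1688]
tcp_rot: [-2.272, -2.165, 0.004]
contact_force: [0.5, 0.4, -0.1]
width: 0.704
finger_force: 0.0
```

{"name": "move_arm", "arguments": {"commands": "0 0 0 0 0 -0.03 0.4;0 0 0 0 0 -0.06 0.4;0 0 0 0 0 -0.08 -0.5;0 0 0 0 0 -0.08 -1;0 0 0 0 0 -0.08 -1;0 0 0 0 0 -0.08 -1;0 0 0 0 0 -0.08 -1;0 0 0 0 0 -0.08 -1"}}

```text
clock: 36.8
eef_pos: [0.4067, 0.3142, 0.2474]
tcp_rot: [-2.272, -2.165, 0.008]
contact_force: [0.2, -0.2, -0.0]
width: -0.002
finger_force: 0.0
```

```bash
python3 - <<'E'
from h import *
s=arm.state();p=s['eef_pos'];print(s['clock'],p,s['contact_force'],s['width'])
d=cam('side');save(d,'shut1.png');P=cloud(d)
u=np.array([np.cos(YAW),np.sin(YAW)]); h=np.array([.549,.3064])+.085*u
b=-(P[...,:2]-h)@u; yy=(P[...,:2]-h)@[-u[1],u[0]]
m=(b>.02)&(b<.16)&(abs(yy)<.12)&(P[...,2]>.09)&(P[...,2]<.2)&(d['color'].min(-1)>90)
print(m.sum(),np.polyfit(b[m],P[m][:,2],1))
g=h-.165*u; rel([(g[0],g[1],.2)])
E
```

```text
36.8 [0.40672664 0.31424632 0.24735589] [ 0.16323479 -0.15229577 -0.01557588] -0.0015640097433121316
13548 [0.1545593  0.09834142]
[-0.0008  0.0002 -0.0005] [-0.0013  0.0626  0.0473]
```

View pics/shut1.png

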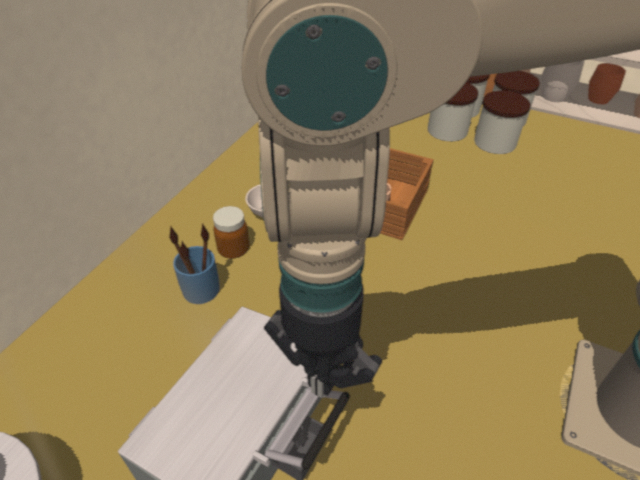

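{"name": "move_arm", "arguments": {"commands": "0 0 0 0 0.04 0 -1;0 0 0 0 0.07 0.03 -1;0 0 0 0 0.07 0.08 -1;0 0 0 0 0.07 0.11 -1;0 0 0 0 0.07 0.125 -1;0 0 0 0 0.07 0.133 -1;0 0 0 0 0.07 0.138 -1;0 0 0 0 0.07 0.143 -1"}}

```text
clock: 37.65
eef_pos: [0.4738, 0.3101, 0.1072]
tcp_rot: [-2.271, -2.164, 0.014]
contact_force: [-14.2, -6.8, 28.6]
width: 0.0
finger_force: 13.9
```

{"name": "move_arm", "arguments": {"commands": "0 0 0 0 0 0.003 -1;0 0 0 0 0 0.005 -1;0 0 0 0 0 0.006 -1;0 0 0 0 0 0.006 -1"}}

```text
clock: 38.05
eef_pos: [0.4774, 0.3116, 0.0998]
tcp_rot: [-2.273, -2.166, 0.002]
contact_force: [0.0, -0.1, -0.7]
width: 0.005
finger_force: 0.0
```

{"name": "move_arm", "arguments": {"commands": "0 0 0 0 0 -0.05 -1;0 0 0 0 0 -0.1 -1;0 0 0 -0.05 0 -0.15 -1;0 0 0 -0.1 -0.02 -0.17 -1;0 0 0 -0.15 -0.04 -0.17 -1;0 0 0 -0.2 -0.06 -0.17 -1;0 0 0 -0.25 -0.06 -0.17 -1;0 0 0 -0.3 -0.06 -0.17 -1"}}

```text
clock: 38.85
eef_pos: [0.4055, 0.0429, 0.2701]
tcp_rot: [-2.272, -2.168, 0.001]
contact_force: [1.2, -0.5, -0.7]
width: 0.0
finger_force: 0.0
```

```bash
python3 - <<'E'
from h import *
s=arm.state();print(s['clock'],s['eef_pos'],s['contact_force'])
u=np.array([np.cos(YAW),np.sin(YAW)]); h=np.array([.549,.3064])+.085*u
for n in('top','side'):
    d=cam(n);save(d,'shut2_'+n+'.png');P=cloud(d);C=d['color'].astype(int)
    b=-(P[...,:2]-h)@u; yy=(P[...,:2]-h)@[-u[1],u[0]]
    m=(b>.02)&(b<.16)&(abs(yy)<.12)&(P[...,2]>.08)&(P[...,2]<.2)&(C.min(-1)>90)
    print(n,m.sum(),np.polyfit(b[m],P[m][:,2],1))
    q=P[(P[...,2]>.1)&(P[...,2]<.16)&(C.max(-1)<60)&(b>.215)&(b<.27)&(abs(yy)<.07)]
    print('bar',len(q),rect(q),np.percentile(q[:,2],[50,95]))
    q=P[(P[...,2]>0.015)&(P[...,2]<.07)&(abs(P[...,0]-.566)<.07)&(abs(P[...,1]+.296)<.07)]
    print('crate',len(q),rect(q) if len(q)>5 else '')
E
```

```text
38.85 [0.40546491 0.04290499 0.27011988] [ 1.18772486 -0.51772409 -0.69104472]
top 6584 [0.00084225 0.09771979]
bar 237 (array([391. , 314.3]), array([109.2,  11.7]), 87.83) [0.12796246 0.13138756]
crate 267 (array([ 565.5, -295.9]), array([56.8, 56.6]), 30.64)
side 14988 [0.00127669 0.09816966]
bar 695 (array([389.5, 316. ]), array([105. ,  11.8]), 87.06) [0.12880902 0.13099868]
crate 252 (array([ 566.1, -297.7]), array([57.5, 52.1]), 2.6)
```

View pics/shut2_side.png

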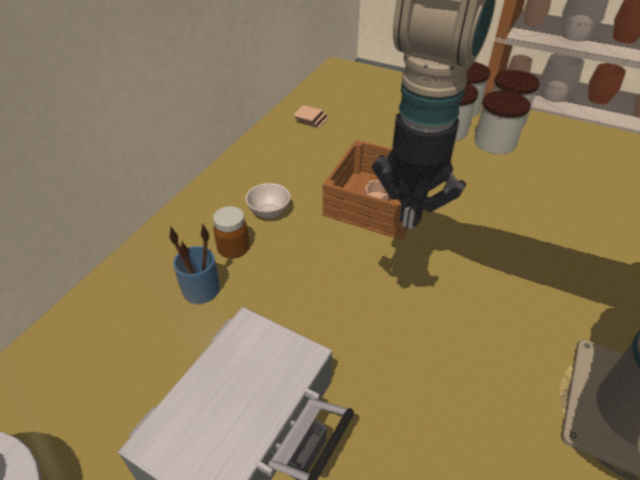

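The lid measures flat (0.001 rad) and the bar is back at its starting position. The broken cup sits in the crate at about (375,188), and the bystanders haven't moved. I'm letting the arm settle, then handing in.

{"name": "move_arm", "arguments": {"commands": "0 0 0 0 0 0 -1;0 0 0 0 0 0 -1;0 0 0 0 0 0 -1;0 0 0 0 0 0 -1"}}

```text
clock: 39.35
eef_pos: [0.4062, 0.0455, 0.2692]
tcp_rot: [-2.269, -2.168, 0.004]
contact_force: [0.1, 0.0, -0.8]
width: -0.003
finger_force: 0.0
```

```bash
python3 -c "
from workcell import order
print(order.sign_off())"
```

```text
the job is handed in; nothing more can be done
None
```

I handed the job in at 39 s (no verdict came back): all four whole cups were upright in the box before I shut the lid, the lid now measures flat with the paddle back at rest, the one broken cup is in the crate, and the pot, jar and bowl look unmoved.

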